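Stand the flat gift tin up in the gap of the stall display

ROBOT

A 6-joint arm with a two-finger parallel gripper is mounted at the origin on the work surface. World frame = base frame: x ahead of the robot, y to its left, z up, the work surface at z = 0. Lengths are in m, angles in degrees, forces in N, time in s.
With the tool pointing down it reaches from about 0.35 to 0.875 m from the base axis. Payload 4.2 kg.
Tool frame: the origin (TCP) lies midway between the tips of the shut fingers; the grasp point (between the pads) lies 19 mm behind it; z points along the fingers, y is the line along which they close (so a half turn about z gives the same grasp; the last joint's range is limited). The gripper opens to 87 mm and grips with 3 to 60 N. Pads are 19 mm wide; open, the fingers measure 117 mm over their backs; the gripper's body (75 mm by 190 mm) begins 51 mm behind the grasp point.
Start: joints at [78.415, 22.042, 0.453, 0, -68.411, -14.817], TCP at [0.278, 0.56, 0.223] pointing down, gripper open.
Joint ranges: [-179.83, 179.83], [-69.29, 118.12], [-61.27, 80.66], [-181.25, 117.63], [-171.15, -9.14], [-177.46, 177.46]. Speed limits (degrees/s): [159.86, 159.86, 180, 180, 180, 180].

INTERFACE

Orientations are given as a 3x3 rotation matrix whose columns are the frame's x, y, z axes.
In Python, from station import r gives the robot as it stands.
- The arm moves only by the shell command python3 steer.py 'ROWS'. ROWS is one flat JSON list of numbers that holds 1 to 8 rows one after another, with no inner brackets; each row has 7 numbers: the opening from 0.0 (shut) to 1.0 (fully open), then dx, dy, dz in units of 25 mm, then a rotation vector rx, ry, rz in units of 4 degrees; each row is the pose to reach, as a shift and turn from the pose commanded when the command began, along the tool's axes at that moment; what a row does not reach only later rows make up. A row lasts 1/10 s, in which the tool goes at most 0.05 m and 8.59 degrees, less where a joint would pass 70% of its speed; a pose out of reach is approached as far as the arm can. The fingers move at their own pace and stop on an object; the grip force is fixed at half the most. Time passes only in rows, so rows that do not move let the fingers close. It prints the time, the measured TCP pose, the force, the opening and the grip force at its end. Input that does not fit is refused with a message, and nothing moves.
- r.sense(): the state, without advancing time (a new reading comes with each control period).
- r.capture(name): name is "side" or "top" or "wrist"; returns a dict with "pixels" (420x560x3 uint8, red, green, blue), "z_map" (420x560 float32, m along the optical axis (not along the pixel's ray), 0 where there is no reading), "K" (3x3 intrinsics, pixels), "distortion" ([k1, k2, p1, p2, k3] as OpenCV has them; the pictures are not rectified), "world_from_camera" (4x4, takes a point from camera to world coordinates). Camera axes: x right, y up, looking along -z (the intrinsics and any distortion apply to the point x, -y, -z); pixel columns grow to the right and rows downward; lengths in m; the calibration is good to about 2 mm. A picture is of the moment at which its call begins.
- r.finish_job(): hands the job in; it is judged then, once.
The state is a dict: "time_s": time; "joints": joint angles; "joint_velocities": joint speeds; "effort": joint torques, N m; "tcp_pos": TCP position; "ee_rot": TCP orientation; "wrist_force": force on the tool from outside, world axes, zero at the start; "moment": the same for the moment, N m; "gripper_width": opening from 0.0 (shut) to 1.0 (fully open); "gripper_force": force on a finger pad.
Only numpy, scipy, OpenCV 4.12 (cv2) and the standard library are available. Lean on these libraries where they do the work, as an engineer would, in place of code of your own. Each camera call takes 0.05 s, during which the arm holds its last target. There are 200 camera calls.

TASK

On the pasta maker's stall, clear the small amber jar out of the gap in the display and set it on the round cork mat. Then stand the flat green tin upright on one of its long thin edges in that gap, between the two tall square tins, resting on the table square and close against the robot's side of the metal rail, with its cream lid facing the rail and the customers beyond. Keep the jar upright throughout, leave the tall tins and the bowl where they are, and do not topple or push anything over.

Things in the scene. Friction and masses are not known exactly. Their poses are not given: they have to be found in the camera images.
- rail: Fixed polished metal rail, slippery (friction about 0.2), 440 mm long (y axis), 24 mm deep (x axis, from the robot to the customers), 42 mm high. Origin: centre of its underside. The flat tin, pressed against it by the finger sides (about 12 N) and lifted at its free edge, tips up: its upper far edge slides down the rail, its lower far edge back along the table.
- bay (a point): Middle of the display gap: the foot of the rail's -x face at half its length (12 mm from the rail's origin), at table height, axes as the rail. The gap between the tall tins reaches at least 100 mm to either side of it along y.
- tin: Flat rigid tin, green with brass skirt, cream lid with red dot and green band: 100 (x) by 150 (y) by 30 mm (z, out of the lid), 0.25 to 0.46 kg, mass centred. The lowest 7 mm is a dark foot set in 4 mm all round, so fingertips near the table reach under its rim. Starts flat, lid up, before the rail, x axis within 0.3 rad of the rail's. Origin: centre of the foot's underside. Friction 0.5 or more.
- jar: Small amber glass jar with brass-coloured cap and paper label, round, 54 mm diameter at most, 80 mm high, 0.22 kg, standing in the gap close to the rail. Origin: centre of its underside; z up.
- mat: Round cork mat, 100 mm diameter, 4 mm thick, fixed on the table at the left or the right side. Origin: centre of its underside.
- tall_red: Tall square tin with a red band, 58 mm (x) by 75 mm (y) by 100 mm high, 0.5 kg, standing in front of the rail beside the gap, its sides parallel to the rail. Origin: centre of its underside. To be left alone.
- tall_blue: Tall square tin with a blue band, otherwise like the red one, on the other side of the gap. To be left alone.
- bowl: Terracotta bowl full of pasta, 110 mm diameter, 48 mm high, 0.6 kg, on the other side of the table from the mat. Origin: centre of its underside. To be left alone.

How it is judged:
By the outcome, as a careful person would: the job done as asked, in the order asked, and still so for the second after the job is handed in, with the robot touching nothing.
It also fails if it takes over 72 s, if anything falls off the work surface, if the arm or the gripper's body presses on something with over 40 N, if the wrist force passes 120 N, or if a joint passes its speed limit or range.

## Working session

There is one attempt and no reset: what is moved stays moved. The work goes in short steps, Python scripts to look and compute and a shell command to move; the robot and the scene stay as the last step left them, time stands still between calls to the robot, and variables do not carry over. Pictures are saved under pics/ and viewed, at most 10 in all, crops included, and the job is handed in when it is done.

```bash
ls; mkdir -p pics
python3 - <<'E'
from station import r
import cv2,numpy as np
for n in ["top","side"]:
    c=r.capture(n); cv2.imwrite(f"pics/{n}0.png",c["pixels"][:,:,::-1]); np.savez(f"pics/{n}0.npz",**c)
    print(n,c["K"].round(1).tolist(),c["distortion"],c["world_from_camera"].round(3).tolist())
s=r.sense(); print({k:np.round(v,3).tolist() for k,v in s.items()})
E
```

```text
pics
station.py
steer.py
top [[382.3, 0.0, 279.8], [0.0, 382.3, 210.4], [0.0, 0.0, 1.0]] [-0.08525313  0.          0.          0.          0.        ] [[-0.022, 0.997, -0.075, 0.498], [-1.0, -0.023, -0.002, -0.01], [-0.003, 0.075, 0.997, 0.922], [0.0, 0.0, 0.0, 1.0]]
side [[524.7, 0.0, 276.8], [0.0, 524.7, 206.2], [0.0, 0.0, 1.0]] [-0.12831889  0.          0.          0.          0.        ] [[0.684, 0.578, -0.445, -0.004], [-0.729, 0.539, -0.422, -0.565], [-0.004, 0.613, 0.79, 1.053], [0.0, 0.0, 0.0, 1.0]]
{'time_s': 0.1, 'joints': [78.417, 22.087, 0.389, -0.022, -68.411, -14.818], 'joint_velocities': [0.086, -0.083, 0.255, 0.133, -0.045, 0.032], 'effort': [-0.0, -39.169, 18.793, 4.232, 0.013, -0.0], 'tcp_pos': [0.278, 0.559, 0.222], 'ee_rot': [[0.896, -0.445, -0.001], [-0.445, -0.896, -0.002], [0.0, 0.002, -1.0]], 'wrist_force': [0.552, 0.378, -0.597], 'moment': [-0.001, 0.05, 0.002], 'gripper_force': 0.0, 'gripper_width': 1.006}
```
View pics/top0.png

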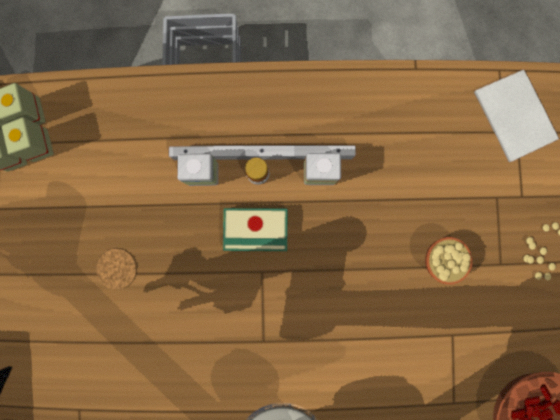

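View pics/side0.png

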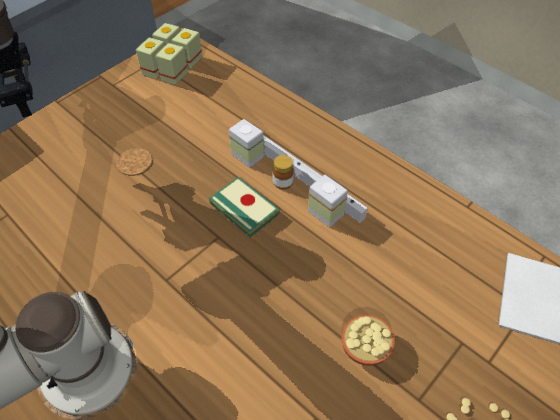

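The top view shows the rail along row 152, the tall tins at about (197,168) and (323,168), the jar cap at (257,168), the tin at (255,228), the mat at (116,268) and the bowl at (449,259). The side view agrees. Next I'll measure positions from depth.

Create h.py:
```python
import numpy as np, cv2
def cloud(c):
    h,w=c["z_map"].shape
    uv=np.stack(np.meshgrid(np.arange(w),np.arange(h)),-1).reshape(-1,1,2).astype(float)
    n=cv2.undistortPoints(uv,c["K"],c["distortion"]).reshape(h,w,2)
    z=c["z_map"].astype(float)
    P=np.stack([n[...,0]*z,-n[...,1]*z,-z],-1)
    T=c["world_from_camera"]; P=P@T[:3,:3].T+T[:3,3]; P[z==0]=np.nan
    return P
def rect(P,m):
    q=P[m][:,:2]
    (cx,cy),(a,b),t=cv2.minAreaRect((q*1000).astype(np.float32))
    return len(q),np.round([cx,cy,a,b,t],1).tolist(),'zmed',np.round(np.nanmedian(P[m][:,2])*1000,1)
```

```bash
cat > m.py <<'E'
import numpy as np,cv2; from h import *
for n in ["top","side"]:
    c=dict(np.load(f"pics/{n}0.npz")); P=cloud(c); x,y,z=P[...,0],P[...,1],P[...,2]
    print(n,"table",np.nanmedian(z[(abs(x-.55)<.08)&(abs(y-.15)<.05)]))
    reg=(abs(y)<.36)&(x>.35)&(x<.8)
    hsv=cv2.cvtColor(c["pixels"],cv2.COLOR_RGB2HSV)
    for lab,m in dict(tall=(z>.09)&(z<.12),jar=(z>.07)&(z<.088),rail=(z>.036)&(z<.046)&(x>.6),tin=(z>.025)&(z<.034)&(x<.62),bowl=(z>.03)&(z<.06)&(y<-.2)).items():
        k,L,st,_=cv2.connectedComponentsWithStats((m&reg).astype(np.uint8))
        for i in range(1,k):
            if st[i,4]>60: print(lab,rect(P,L==i),st[i,:4].tolist())
    m=(z<.01)&(abs(y-.35)<.12)&(abs(x-.43)<.12)&(hsv[...,1]>0)
    # mat by height
    mm=m&(z>.0025); print('mat',rect(P,mm))
E
python3 m.py
```

```text
top table -0.00039987140938352317
tall (922, [656.0, -105.5, 75.8, 58.0, 88.4], 'zmed', np.float64(98.9)) [306, 153, 35, 27]
tall (873, [661.0, 177.0, 74.0, 57.4, 89.1], 'zmed', np.float64(99.1)) [178, 154, 34, 27]
jar (93, [644.6, 164.3, 42.5, 91.8, 37.2], 'zmed', np.float64(77.7)) [181, 156, 33, 26]
jar (362, [657.7, 44.1, 47.3, 45.3, 89.1], 'zmed', np.float64(78.9)) [245, 158, 22, 21]
rail (1705, [706.1, 31.6, 439.8, 24.7, 88.6], 'zmed', np.float64(41.0)) [169, 146, 187, 11]
tin (2760, [522.1, 53.4, 150.0, 100.9, 88.7], 'zmed', np.float64(29.6)) [222, 208, 65, 44]
bowl (247, [438.9, -351.3, 17.2, 78.3, 90.0], 'zmed', np.float64(47.4)) [425, 244, 11, 35]
mat (1114, [431.6, 350.2, 235.7, 240.0, 0.8], 'zmed', np.float64(3.7))
side table -0.001497976886512875
tall (483, [661.0, 177.1, 79.2, 60.2, 88.2], 'zmed', np.float64(97.6)) [229, 119, 34, 25]
tall (628, [656.1, -106.9, 77.0, 60.8, 87.2], 'zmed', np.float64(97.8)) [310, 175, 38, 30]
jar (165, [643.8, 164.3, 45.2, 88.8, 37.6], 'zmed', np.float64(79.4)) [229, 133, 34, 17]
jar (247, [658.7, 42.5, 48.4, 47.3, 77.1], 'zmed', np.float64(77.3)) [274, 155, 19, 17]
jar (186, [638.9, -119.3, 47.6, 90.0, 35.7], 'zmed', np.float64(78.5)) [309, 189, 38, 22]
rail (469, [706.5, 65.2, 213.9, 27.7, 89.0], 'zmed', np.float64(39.8)) [263, 135, 59, 46]
rail (88, [645.7, 163.3, 47.4, 89.6, 40.4], 'zmed', np.float64(41.7)) [230, 144, 34, 15]
rail (190, [703.3, -157.2, 65.8, 26.2, 88.9], 'zmed', np.float64(39.9)) [346, 194, 22, 20]
rail (97, [639.4, -118.8, 47.7, 91.5, 34.7], 'zmed', np.float64(40.4)) [308, 200, 38, 19]
tin (1783, [521.8, 50.1, 152.5, 103.3, 88.2], 'zmed', np.float64(28.3)) [209, 177, 70, 57]
bowl (155, [440.3, -352.5, 14.9, 71.0, 90.0], 'zmed', np.float64(46.7)) [342, 315, 22, 24]
mat (435, [429.4, 353.4, 227.7, 236.8, 89.1], 'zmed', np.float64(3.8))
```

```bash
cat >> h.py <<'E'
from scipy.spatial.transform import Rotation as R
YAW=-1.2
def goto(s,pos,yaw=YAW,tilt=0):
    "shift/turn in tool axes; tool y=-Y,x=+X,z down, then tilt: fingers lean forward-down (deg)"
    T=R.from_euler('z',yaw,degrees=True)*R.from_euler('y',-tilt,degrees=True)*R.from_matrix(np.diag([1.,-1,-1]))
    C=R.from_matrix(s["ee_rot"]); 
    print('d',np.round(C.inv().apply(np.array(pos)-s["tcp_pos"]),4).tolist(),'rot',np.round((C.inv()*T).as_rotvec(degrees=True),2).tolist())
E
python3 - <<'E'
from h import *; from station import r
for n in ["top","side"]:
    c=dict(np.load(f"pics/{n}0.npz")); P=cloud(c); x,y,z=[P[...,i] for i in range(3)]
    m=(z>.0015)&(z<.008)&(np.hypot(x-.43,y-.353)<.075)
    k,L,st,_=cv2.connectedComponentsWithStats(m.astype(np.uint8)); i=1+st[1:,4].argmax()
    print(n,'mat',rect(P,L==i), st[i].tolist())
    b=(z>.02)&(np.hypot(x-.43,y+.36)<.1); print('bowl',rect(P,b))
    m=(z>.036)&(z<.046)&(x>.69)&(abs(y-.03)<.22)
    q=P[m]
    # rail side edges per y-bin
    e=[(yb,q[abs(q[:,1]-yb)<.008][:,0].min(),q[abs(q[:,1]-yb)<.008][:,0].max()) for yb in np.arange(-.17,.24,.02) if (abs(q[:,1]-yb)<.008).sum()>8]
    e=np.array(e); print('rail lo/hi fits',np.polyfit(e[:,0],e[:,1],1),np.polyfit(e[:,0],e[:,2],1))
    m=(z>.022)&(z<.036)&(x>.45)&(x<.6)&(abs(y-.05)<.12); q=P[m]
    e=np.array([(yb,q[abs(q[:,1]-yb)<.006][:,0].min(),q[abs(q[:,1]-yb)<.006][:,0].max()) for yb in np.arange(0,.11,.01)])
    print('tin lo/hi',np.polyfit(e[:,0],e[:,1],1),np.polyfit(e[:,0],e[:,2],1),'y',q[:,1].min(),q[:,1].max())
goto(r.sense(),[.658,.0435,.15])
E
```

```text
top mat (953, [436.5, 385.4, 82.4, 99.9, 87.8], 'zmed', np.float64(3.6)) [103, 247, 34, 42, 953]
bowl (1734, [439.9, -397.0, 108.6, 106.4, 88.1], 'zmed', np.float64(49.4))
rail lo/hi fits [0.02062067 0.69595389] [0.0255346  0.71686508]
tin lo/hi [0.04789778 0.46978581] [0.02093348 0.57142977] y -0.0226449777937284 0.1293843153783657
side mat (366, [436.0, 386.5, 81.2, 98.6, 89.8], 'zmed', np.float64(3.5)) [116, 149, 37, 26, 366]
bowl (2087, [440.4, -398.4, 107.8, 106.4, 16.3], 'zmed', np.float64(48.8))
rail lo/hi fits [0.01801917 0.69472488] [0.01354868 0.71835019]
tin lo/hi [0.03796885 0.46946527] [0.0457473  0.57040056] y -0.027040447512910126 0.12880923589722537
d [0.5701, 0.2927, 0.0722] rot [0.11, 0.02, -25.21]
```

Careful with the scale: shifts go in units of 25 mm and turns go in units of 4 degrees. That gives: 0.15 m is 6, 0.57 m is 22.8, -25.2 degrees is -6.3.

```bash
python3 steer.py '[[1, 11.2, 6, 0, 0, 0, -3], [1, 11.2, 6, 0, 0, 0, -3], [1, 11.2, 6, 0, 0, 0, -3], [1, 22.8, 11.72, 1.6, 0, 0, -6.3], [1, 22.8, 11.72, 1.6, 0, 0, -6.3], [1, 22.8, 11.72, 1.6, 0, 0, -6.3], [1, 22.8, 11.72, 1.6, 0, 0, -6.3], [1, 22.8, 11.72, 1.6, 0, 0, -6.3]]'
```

```text
refused: ROWS must be one flat list, 7 numbers to a row, no inner brackets. Nothing was moved.
```

The error is about the shape of the input: one flat list, 7 numbers to a row, no inner brackets. Fixing that and sending the same move.

```bash
python3 steer.py '[1, 11.2, 6, 0, 0, 0, -3, 1, 11.2, 6, 0, 0, 0, -3, 1, 11.2, 6, 0, 0, 0, -3, 1, 22.8, 11.72, 1.6, 0, 0, -6.3, 1, 22.8, 11.72, 1.6, 0, 0, -6.3, 1, 22.8, 11.72, 1.6, 0, 0, -6.3, 1, 22.8, 11.72, 1.6, 0, 0, -6.3, 1, 22.8, 11.72, 1.6, 0, 0, -6.3]'
python3 -c "
from h import *; from station import r
goto(r.sense(),[.658,.0435,.15])"
```

```text
time_s: 0.9
tcp_pos: [0.5129, 0.238, 0.2021]
ee_rot: [[1.0, -0.021, -0.0], [-0.021, -1.0, -0.0], [-0.0, 0.0, -1.0]]
wrist_force: [0.9, 1.0, -0.6]
gripper_width: 1.001
gripper_force: 0.0
d [0.1491, 0.1914, 0.052] rot [0.01, 0.03, 0.02]
```

Converted, 0.185 m is 7.4, 0.145 m is 5.8.

```bash
python3 steer.py '[1, 5.8, 7.4, 0.8, 0, 0, 0, 1, 5.8, 7.4, 0.8, 0, 0, 0, 1, 5.8, 7.4, 0.8, 0, 0, 0, 1, 5.8, 7.4, 0.8, 0, 0, 0, 1, 5.8, 7.4, 0.8, 0, 0, 0, 1, 5.8, 7.4, 0.8, 0, 0, 0, 1, 5.8, 7.4, 0.8, 0, 0, 0, 1, 5.8, 7.4, 0.8, 0, 0, 0]'
python3 -c "
from h import *; from station import r
goto(r.sense(),[.658,.0435,.043])
c=r.capture('wrist');cv2.imwrite('pics/w1.png',c['pixels'][:,:,::-1])
P=cloud(c);z=P[...,2];m=(z>.07)&(z<.085)&(abs(P[...,1]-.043)<.04)&(abs(P[...,0]-.66)<.05);print(rect(P,m))
m=(z>.02)&(z<.06)&(abs(P[...,1]-.043)<.04)&(P[...,0]<.66)&(P[...,0]>.6);print(rect(P,m))
"
```

```text
time_s: 1.7
tcp_pos: [0.6528, 0.0525, 0.1823]
ee_rot: [[1.0, -0.02, -0.001], [-0.02, -1.0, 0.0], [-0.001, -0.0, -1.0]]
wrist_force: [-0.6, 0.1, -0.1]
gripper_width: 0.997
gripper_force: 0.0
d [0.0055, 0.0089, 0.1393] rot [-0.0, 0.03, 0.05]
(2770, [661.4, 41.9, 47.8, 47.2, 1.9], 'zmed', np.float64(79.5))
(5, [658.8, 67.5, 1.2, 2.2, 86.1], 'zmed', np.float64(49.8))
```

View pics/w1.png

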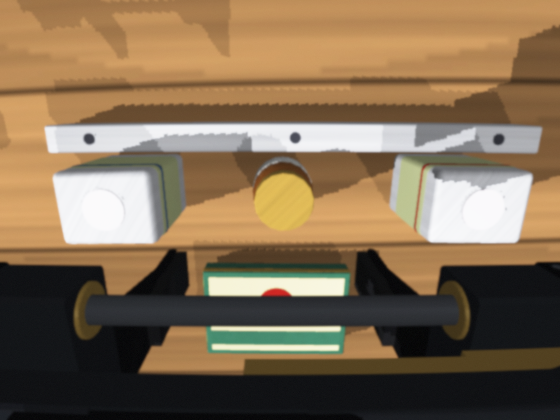

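The wrist view shows the jar cap at (284,202), clear between the tall tins, with the fingers bracketing it. I'll descend, grip and lift.

```bash
python3 steer.py '[1, 0.28, 0.384, 1.6, 0, 0, 0, 1, 0.28, 0.384, 3.2, 0, 0, 0, 1, 0.28, 0.384, 4.6, 0, 0, 0, 1, 0.28, 0.384, 5.48, 0, 0, 0, 1, 0.28, 0.384, 5.48, 0, 0, 0, 0, 0.28, 0.384, 5.48, 0, 0, 0, 0, 0.28, 0.384, 5.48, 0, 0, 0, 0, 0.28, 0.384, 5.48, 0, 0, 0]'
python3 steer.py '[0, 0, 0, 0, 0, 0, 0, 0, 0, 0, 0, 0, 0, 0, 0, 0, 0, 0, 0, 0, 0, 0, 0, 0, 0, 0, 0, 0]'
```

```text
time_s: 2.55
tcp_pos: [0.6613, 0.0427, 0.0477]
ee_rot: [[1.0, -0.02, 0.004], [-0.02, -1.0, 0.001], [0.004, -0.001, -1.0]]
wrist_force: [0.3, -0.5, 1.1]
gripper_width: 0.808
gripper_force: 0.0
time_s: 2.95
tcp_pos: [0.6605, 0.0422, 0.0463]
ee_rot: [[1.0, -0.021, 0.001], [-0.021, -1.0, 0.0], [0.001, -0.0, -1.0]]
wrist_force: [-0.1, 1.2, 4.1]
gripper_width: 0.591
gripper_force: 30.0
```

Converted, -0.13 m is -5.2, -0.12 m is -4.8.

```bash
python3 steer.py '[0, 0, 0, -0.8, 0, 0, 0, 0, 0, 0, -2, 0, 0, 0, 0, 0, 0, -3.6, 0, 0, 0, 0, 0, 0, -4.8, 0, 0, 0, 0, -0.4, 0, -5.2, 0, 0, 0, 0, -1.6, -0.8, -5.2, 0, 0, 0, 0, -2.8, -2, -5.2, 0, 0, 0, 0, -3.8, -3.4, -5.2, 0, 0, 0]'
python3 steer.py '[0, -0.8, -1.6, 0, 0, 0, 0, 0, -1.6, -3.2, 0, 0, 0, 0, 0, -2.4, -4.8, 0, 0, 0, 0, 0, -3.4, -6.4, 0, 0, 0, 0, 0, -4.4, -8, 0, 0, 0, 0, 0, -5.2, -9.4, 0, 0, 0, 0, 0, -5.48, -10.2, 0, 0, 0, 0, 0, -5.48, -10.48, 0, 0, 0, 0]'
python3 steer.py '[0, 0, 0, 0, 0, 0, 0, 0, 0, 0, 0, 0, 0, 0, 0, 0, 0, 0, 0, 0, 0]'
python3 -c "
from h import *; from station import r
goto(r.sense(),[.436,.394,.052])"
```

```text
time_s: 3.75
tcp_pos: [0.5634, 0.1284, 0.1732]
ee_rot: [[1.0, -0.024, -0.005], [-0.024, -1.0, -0.001], [-0.005, 0.001, -1.0]]
wrist_force: [0.6, 1.1, -1.2]
gripper_width: 0.593
gripper_force: 30.0
time_s: 4.55
tcp_pos: [0.4336, 0.3948, 0.1738]
ee_rot: [[1.0, -0.018, -0.002], [-0.018, -1.0, -0.002], [-0.002, 0.002, -1.0]]
wrist_force: [0.9, -0.2, -2.1]
gripper_width: 0.59
gripper_force: 30.0
time_s: 4.85
tcp_pos: [0.4359, 0.3924, 0.1751]
ee_rot: [[1.0, -0.023, -0.001], [-0.023, -1.0, -0.001], [-0.001, 0.001, -1.0]]
wrist_force: [0.3, 0.0, -2.0]
gripper_width: 0.591
gripper_force: 30.0
d [0.0001, -0.0018, 0.1231] rot [0.05, 0.04, -0.12]
```

Next I'll lower it gently, watching the force, then release.

Converted, 0.123 m is 4.92, 0.121 m is 4.84.

```bash
python3 steer.py '[0, 0, -0.08, 1.2, 0, 0, 0, 0, 0, -0.08, 2.4, 0, 0, 0, 0, 0, -0.08, 3.6, 0, 0, 0, 0, 0, -0.08, 4.4, 0, 0, 0, 0, 0, -0.08, 4.72, 0, 0, 0, 0, 0, -0.08, 4.84, 0, 0, 0, 0, 0, -0.08, 4.92, 0, 0, 0, 0, 0, -0.08, 4.92, 0, 0, 0]'
python3 steer.py '[0, 0, 0, 0.04, 0, 0, 0, 0, 0, 0, 0.08, 0, 0, 0, 0, 0, 0, 0.08, 0, 0, 0]'
```

```text
time_s: 5.65
tcp_pos: [0.4361, 0.3963, 0.0535]
ee_rot: [[1.0, -0.021, 0.001], [-0.021, -1.0, 0.002], [0.001, -0.002, -1.0]]
wrist_force: [-0.1, 0.2, -2.5]
gripper_width: 0.591
gripper_force: 30.0
time_s: 5.95
tcp_pos: [0.4355, 0.396, 0.0507]
ee_rot: [[1.0, -0.021, 0.0], [-0.021, -1.0, 0.0], [0.0, -0.0, -1.0]]
wrist_force: [-0.0, -0.4, -2.3]
gripper_width: 0.589
gripper_force: 30.0
```

```bash
python3 steer.py '[0, 0, 0, 0.04, 0, 0, 0, 0, 0, 0, 0.06, 0, 0, 0, 0, 0, 0, 0.06, 0, 0, 0]'
```

```text
time_s: 6.25
tcp_pos: [0.4357, 0.3961, 0.0502]
ee_rot: [[1.0, -0.02, 0.001], [-0.02, -1.0, 0.0], [0.001, -0.0, -1.0]]
wrist_force: [-1.5, -2.3, 5.3]
gripper_width: 0.59
gripper_force: 30.0
```

Converted, -0.02 m is -0.8, -0.12 m is -4.8.

```bash
python3 steer.py '[1, 0, 0, 0, 0, 0, 0, 1, 0, 0, 0, 0, 0, 0, 1, 0, 0, 0, 0, 0, 0, 1, 0, 0, -0.8, 0, 0, 0, 1, 0, 0, -2, 0, 0, 0, 1, 0, 0, -3.6, 0, 0, 0, 1, 0, 0, -4.8, 0, 0, 0, 1, 0, 0, -4.8, 0, 0, 0]'
python3 steer.py '[0, 0.8, 2, 0, 0, 0, 0, 0, 1.4, 3.6, 0, 0, 0, 0, 0, 2, 5.2, 0, 0, 0, 0, 0, 2.8, 6.8, 1.2, 0, 0, 0, 0, 3.6, 8.4, 2, 0, 0, 0, 0, 3.6, 8.96, 2.8, 0, 0, 0, 0, 3.6, 8.96, 3.2, 0, 0, 0, 0, 3.6, 8.96, 3.2, 0, 0, 0]'
python3 - <<'E'
from h import *; from station import r
goto(r.sense(),[.522,.165,.012])
c=r.capture('top');P=cloud(c);x,y,z=[P[...,i] for i in range(3)]
cv2.imwrite('pics/t2.png',c['pixels'][:,:,::-1])
print('jar',rect(P,(z>.07)&(z<.1)&(np.hypot(x-.436,y-.394)<.06)))
print('tin',rect(P,(z>.025)&(z<.034)&(x<.6)&(x>.45)&(y>-.05)&(y<.14)))
E
```

```text
time_s: 7.05
tcp_pos: [0.4376, 0.3983, 0.1742]
ee_rot: [[1.0, -0.02, 0.007], [-0.02, -1.0, 0.008], [0.007, -0.008, -1.0]]
wrist_force: [0.8, 0.5, 0.7]
gripper_width: 0.994
gripper_force: 0.0
time_s: 7.85
tcp_pos: [0.5198, 0.1693, 0.087]
ee_rot: [[1.0, -0.022, -0.003], [-0.022, -1.0, -0.002], [-0.003, 0.002, -1.0]]
wrist_force: [0.2, 0.1, 0.9]
gripper_width: 0.356
gripper_force: 0.0
d [0.0025, 0.0041, 0.075] rot [0.12, 0.19, -0.05]
jar (0, [0.0, 0.0, 0.0, 0.0, 0.0], 'zmed', np.float64(nan))
tin (2215, [522.1, 53.3, 149.7, 100.9, 88.7], 'zmed', np.float64(29.6))
  return np.nanmean(a, axis, out=out, keepdims=keepdims)
```

View pics/t2.png

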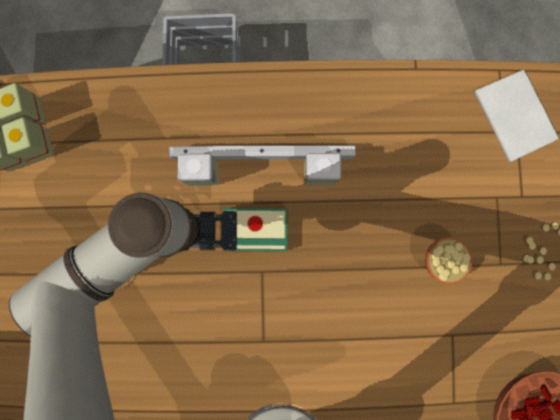

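The arm hides the mat in this view, so I'll check the jar later. The gap is clear. Next I'll push the tin about 18 mm in -y with the shut fingers.

Converted, 0.012 m is 0.48, 0.074 m is 2.96.

```bash
python3 steer.py '[0, 0.08, 0, 1.2, 0, 0, 0, 0, 0.08, 0, 2.4, 0, 0, 0, 0, 0.08, 0, 2.96, 0, 0, 0, 0, 0.08, 0, 2.96, 0, 0, 0, 0, 0.08, 0.48, 2.96, 0, 0, 0, 0, 0.08, 0.8, 2.96, 0, 0, 0, 0, 0.08, 1, 2.96, 0, 0, 0, 0, 0.08, 1.2, 2.96, 0, 0, 0]'
python3 steer.py '[0, 0, 0.16, 0, 0, 0, 0, 0, 0, 0.32, 0, 0, 0, 0, 0, 0, 0.44, 0, 0, 0, 0, 0, 0, 0.44, 0, 0, 0, 0]'
cat > tin.py <<'E'
from h import *; from station import r
for n in ['top','side']:
    c=r.capture(n);P=cloud(c);x,y,z=[P[...,i] for i in range(3)]
    print(n,'jar',rect(P,(z>.06)&(z<.1)&(np.hypot(x-.436,y-.394)<.06)),'tin',rect(P,(z>.025)&(z<.034)&(x<.65)&(x>.45)&(y>-.1)&(y<.14)))
E
python3 tin.py 2>/dev/null
```

```text
time_s: 8.7
tcp_pos: [0.5226, 0.1395, 0.016]
ee_rot: [[1.0, -0.021, 0.002], [-0.021, -1.0, 0.001], [0.002, -0.001, -1.0]]
wrist_force: [1.0, 0.5, -1.6]
gripper_width: 0.005
gripper_force: 0.0
time_s: 9.1
tcp_pos: [0.5223, 0.129, 0.0152]
ee_rot: [[1.0, -0.021, 0.001], [-0.021, -1.0, 0.0], [0.001, -0.0, -1.0]]
wrist_force: [1.0, 1.5, 0.4]
gripper_width: 0.002
gripper_force: 0.4
top jar (0, [0.0, 0.0, 0.0, 0.0, 0.0], 'zmed', np.float64(nan)) tin (1845, [561.1, 11.3, 217.9, 176.0, 88.8], 'zmed', np.float64(29.6))
side jar (270, [434.3, 394.4, 49.7, 49.1, 60.2], 'zmed', np.float64(80.1)) tin (1601, [553.7, 25.9, 238.8, 171.4, 85.9], 'zmed', np.float64(28.3))
```

```bash
cat > tin.py <<'E'
from h import *; from station import r
for n in ['top','side']:
    c=r.capture(n);P=cloud(c);x,y,z=[P[...,i] for i in range(3)]
    m=(z>.022)&(z<.034)&(x<.66)&(x>.45)&(y>-.1)&(y<.14)
    k,L,st,_=cv2.connectedComponentsWithStats(m.astype(np.uint8)); i=1+st[1:,4].argmax(); q=P[L==i]
    print(n,rect(P,L==i),q[:,:2].min(0).round(4),q[:,:2].max(0).round(4))
E
python3 tin.py
python3 steer.py '[0, 0, 0.08, 0, 0, 0, 0, 0, 0, 0.16, 0, 0, 0, 0, 0, 0, 0.16, 0, 0, 0, 0]'
python3 tin.py
```

```text
top (1608, [523.1, 46.2, 149.8, 98.5, 88.7], 'zmed', np.float64(29.5)) [ 0.4723 -0.0298] [0.5738 0.1222]
side (1739, [523.1, 52.2, 170.8, 104.4, 89.1], 'zmed', np.float64(28.0)) [ 0.4698 -0.033 ] [0.5756 0.1377]
time_s: 9.6
tcp_pos: [0.5217, 0.1247, 0.0148]
ee_rot: [[1.0, -0.021, -0.0], [-0.021, -1.0, -0.0], [-0.0, 0.0, -1.0]]
wrist_force: [0.7, 1.3, -0.5]
gripper_width: 0.004
gripper_force: 0.5
top (1613, [523.0, 41.9, 150.8, 98.6, 88.8], 'zmed', np.float64(29.5)) [ 0.4722 -0.0345] [0.5739 0.1176]
side (1739, [522.7, 48.7, 171.1, 103.9, 88.8], 'zmed', np.float64(28.1)) [ 0.4705 -0.0376] [0.5748 0.1344]
```

Converted, 0.0075 m is 0.3, -0.08 m is -3.2.

```bash
python3 steer.py '[0, 0, 0.12, 0, 0, 0, 0, 0, 0, 0.24, 0, 0, 0, 0, 0, 0, 0.3, 0, 0, 0, 0, 0, 0, 0.3, 0, 0, 0, 0, 0, 0, -0.4, 0, 0, 0, 0, 0, 0, -1.2, -1.2, 0, 0, 0, 0, -1.2, -1.2, -2.8, 0, 0, 0, 1, -2.8, -0.4, -3.2, 0, 0, 0]'
python3 steer.py '[1, -1.2, 1.4, 0, 0, 0, 0, 1, -1.8, 2.8, 0, 0, 0, 0, 1, -1.8, 3.6, 0, 0, 0, 0, 1, -1.8, 3.6, 0, 0, 0, 0, 1, -1.8, 3.6, 0, 0, 0, 0]'
python3 tin.py
python3 -c "
from h import *; from station import r
goto(r.sense(),[.43,.0345,.005],tilt=0)"
```

```text
time_s: 10.5
tcp_pos: [0.4557, 0.1405, 0.0985]
ee_rot: [[1.0, -0.017, 0.009], [-0.017, -1.0, 0.004], [0.009, -0.004, -1.0]]
wrist_force: [0.3, -0.1, 0.6]
gripper_width: 0.038
gripper_force: 0.0
time_s: 11.0
tcp_pos: [0.4058, 0.0479, 0.0953]
ee_rot: [[1.0, -0.021, 0.001], [-0.021, -1.0, 0.0], [0.001, -0.0, -1.0]]
wrist_force: [0.0, 0.1, -0.7]
gripper_width: 0.464
gripper_force: 0.0
top (2749, [522.8, 34.7, 150.3, 98.5, 88.7], 'zmed', np.float64(29.5)) [ 0.4721 -0.0415] [0.5735 0.1106]
side (1557, [523.4, 31.7, 152.8, 103.5, 88.7], 'zmed', np.float64(28.0)) [ 0.4708 -0.0457] [0.576  0.1078]
d [0.0243, 0.0134, 0.0901] rot [-0.01, -0.03, 0.04]
```

```bash
python3 -c "
from h import *; from station import r
goto(r.sense(),[.435,.0335,.0045],tilt=8)"
python3 steer.py '[1, 0.4, 0.544, 1.2, 0, 0, 0, 1, 1, 0.544, 2.4, 0, 0, 0, 1, 1.08, 0.544, 3.2, 0, 0, 0, 1, 1.12, 0.544, 3.2, 0, 0, 0, 1, 1.12, 0.544, 3.2, 0, 0, 0]'
python3 -c "
from h import *; from station import r
goto(r.sense(),[.435,.0335,.0045],tilt=8)"
```

```text
d [0.0294, 0.0143, 0.0906] rot [-0.01, 7.97, 0.04]
time_s: 11.6
tcp_pos: [0.4332, 0.0338, 0.0148]
ee_rot: [[1.0, -0.02, -0.001], [-0.02, -1.0, -0.001], [-0.001, 0.001, -1.0]]
wrist_force: [0.5, -0.2, 0.1]
gripper_width: 0.974
gripper_force: 0.0
d [0.0018, 0.0003, 0.0103] rot [0.03, 8.05, 0.06]
```

Converted, 0.0103 m is 0.412, 0.009 m is 0.36, 8 degrees is 2.

```bash
python3 steer.py '[1, 0, 0, 0.16, 0, 1, 0, 1, 0.08, 0, 0.36, 0, 2, 0, 1, 0.08, 0, 0.412, 0, 2, 0, 1, 0.08, 0, 0.412, 0, 2, 0, 1, 0.08, 0, 0.412, 0, 2, 0]'
```

```text
time_s: 12.1
tcp_pos: [0.4362, 0.034, 0.0059]
ee_rot: [[0.99, -0.02, 0.142], [-0.02, -1.0, -0.002], [0.142, -0.001, -0.99]]
wrist_force: [0.1, 0.3, -0.4]
gripper_width: 0.998
gripper_force: 0.0
```

```bash
python3 steer.py '[1, 0.6, 0, 0.144, 0, 0, 0, 1, 1.2, 0, 0.232, 0, 0, 0, 1, 2, 0, 0.344, 0, 0, 0, 1, 2.8, 0, 0.46, 0, 0, 0, 1, 3.6, 0, 0.572, 0, 0, 0, 1, 4.4, 0, 0.688, 0, 0, 0, 1, 5, 0, 0.772, 0, 0, 0, 1, 5.48, 0, 0.84, 0, 0, 0]'
python3 steer.py '[1, 0, 0, 0, 0, 0, 0]'; python3 tin.py
```

```text
time_s: 12.9
tcp_pos: [0.5748, 0.0307, 0.0035]
ee_rot: [[0.99, -0.022, 0.139], [-0.022, -1.0, -0.002], [0.139, -0.001, -0.99]]
wrist_force: [-2.2, -0.2, 1.1]
gripper_width: 0.999
gripper_force: 1.0
time_s: 13.0
tcp_pos: [0.5763, 0.0312, 0.0039]
ee_rot: [[0.99, -0.021, 0.143], [-0.021, -1.0, -0.001], [0.143, -0.002, -0.99]]
wrist_force: [-0.9, 0.0, 0.5]
gripper_width: 1.0
gripper_force: 0.0
top (1397, [632.4, 31.4, 149.5, 56.5, 89.3], 'zmed', np.float64(29.6)) [ 0.6037 -0.0437] [0.66   0.1064]
side (381, [622.0, 18.0, 132.2, 75.4, 89.8], 'zmed', np.float64(28.3)) [ 0.5842 -0.0481] [0.6597 0.084 ]
```

Converted, 0.008 m is 0.32, 0.0011 m is 0.044.

```bash
python3 steer.py '[1, 0.12, 0, 0.016, 0, 0, 0, 1, 0.24, 0, 0.032, 0, 0, 0, 1, 0.32, 0, 0.044, 0, 0, 0, 1, 0.32, 0, 0.044, 0, 0, 0]';python3 steer.py '[1, 0.06, 0, 0.008, 0, 0, 0, 1, 0.12, 0, 0.016, 0, 0, 0, 1, 0.12, 0, 0.016, 0, 0, 0]'
```

```text
time_s: 13.5
tcp_pos: [0.5812, 0.03, 0.0029]
ee_rot: [[0.99, -0.021, 0.138], [-0.021, -1.0, -0.003], [0.138, 0.0, -0.99]]
wrist_force: [-1.5, 0.1, 0.1]
gripper_width: 0.996
gripper_force: 0.7
time_s: 13.8
tcp_pos: [0.5847, 0.03, 0.0029]
ee_rot: [[0.99, -0.021, 0.139], [-0.021, -1.0, -0.003], [0.139, -0.0, -0.99]]
wrist_force: [-1.5, -0.0, -0.0]
gripper_width: 0.997
gripper_force: 0.6
```

```bash
for i in 1 2; do python3 steer.py '[1, 0.04, 0, 0.004, 0, 0, 0, 1, 0.08, 0, 0.012, 0, 0, 0, 1, 0.08, 0, 0.012, 0, 0, 0]' | egrep 'tcp|wrist'; done
```

```text
tcp_pos: [0.5855, 0.0297, 0.0026]
wrist_force: [-4.2, -0.1, 1.3]
tcp_pos: [0.5857, 0.0294, 0.0021]
wrist_force: [-8.7, 2.9, 4.3]
```

Converted, -0.01 m is -0.4, -0.0075 m is -0.3.

```bash
python3 steer.py '[1, 0.06, 0, 0.008, 0, 0, 0, 1, 0.06, 0, 0.008, 0, 0, 0, 1, 0.072, 0, -0.1, 0, 0, 0, 1, 0.084, 0, -0.2, 0, 0, 0, 1, 0.092, 0, -0.3, 0, 0, 0, 1, 0.1, 0, -0.4, 0, 0, 0, 1, 0.1, 0, -0.4, 0, 0, 0]'
cat > look.py <<'E'
import sys; from h import *; from station import r
c=r.capture('side');P=cloud(c)
cv2.imwrite('pics/%s.png'%sys.argv[1],cv2.resize(c['pixels'][60:300,150:470,::-1],(800,600)))
x,y,z=[P[...,i] for i in range(3)]
for a in (-.02,.03,.1):  # profile of the top surface
    m=(abs(y-a)<.006)&(x>.57)&(x<.73)&(z>.02)&(z<.125)
    q=P[m]; q=q[q[:,0].argsort()]; print(a,[(int(u*1e3),int(v*1e3)) for u,_,v in q[::max(1,len(q)//12)]])
E
python3 look.py s1
```

```text
time_s: 15.1
tcp_pos: [0.5843, 0.0288, 0.0106]
ee_rot: [[0.992, -0.022, 0.128], [-0.022, -1.0, -0.006], [0.128, 0.003, -0.992]]
wrist_force: [-8.9, 3.5, -3.2]
gripper_width: 0.996
gripper_force: 4.5
-0.02 [(571, 103), (585, 114), (588, 100), (589, 123), (605, 107), (664, 29), (674, 28), (681, 28), (690, 27), (694, 41), (697, 41), (708, 39), (714, 38)]
0.03 [(592, 23), (607, 33), (617, 35), (624, 33), (653, 33), (662, 30), (670, 30), (678, 29), (685, 32), (694, 37), (696, 35), (704, 40), (711, 39)]
0.1 [(681, 28), (689, 27), (693, 25), (694, 37), (696, 38), (696, 28), (697, 40), (697, 32), (700, 37), (705, 35), (706, 41), (709, 39), (713, 40), (714, 38), (718, 36), (722, 36)]
```

View pics/s1.png

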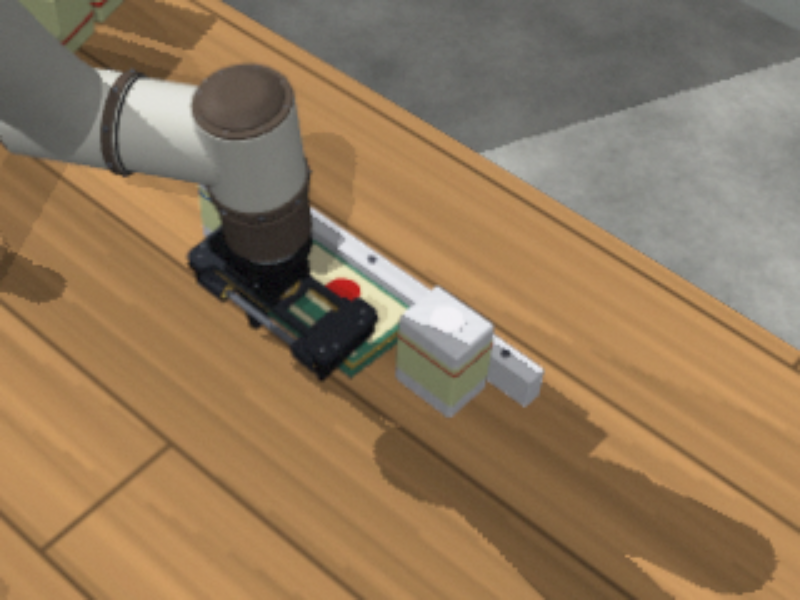

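```bash
python3 steer.py '[1, 0.02, 0, -0.1, 0, 0.375, 0, 1, 0.04, 0, -0.2, 0, 0.75, 0, 1, 0.056, 0, -0.3, 0, 1.125, 0, 1, 0.072, 0, -0.4, 0, 1.5, 0, 1, 0.088, 0, -0.532, 0, 2, 0, 1, 0.088, 0, -0.532, 0, 2, 0]'; python3 look.py s2
```

```text
time_s: 15.75
tcp_pos: [0.5841, 0.0282, 0.0237]
ee_rot: [[0.963, -0.019, 0.267], [-0.017, -1.0, -0.009], [0.267, 0.004, -0.964]]
wrist_force: [-11.7, 4.3, -1.5]
gripper_width: 1.002
gripper_force: 6.0
-0.02 [(571, 117), (576, 115), (645, 36), (656, 31), (662, 32), (670, 31), (678, 28), (683, 31), (693, 36), (694, 40), (697, 39), (703, 38), (708, 41), (716, 38)]
0.03 [(591, 32), (596, 46), (601, 46), (610, 46), (618, 43), (652, 38), (660, 36), (672, 33), (681, 30), (692, 45), (697, 26), (704, 42), (714, 41)]
0.1 [(655, 34), (663, 34), (671, 32), (676, 30), (682, 32), (688, 29), (693, 35), (696, 25), (698, 40), (699, 37), (703, 36), (705, 39), (712, 40), (716, 40), (719, 39)]
```

```bash
cat > th.py <<'E'
from h import *; from station import r
for n in ['side','top']:
    c=r.capture(n);P=cloud(c);x,y,z=[P[...,i] for i in range(3)]
    hsv=cv2.cvtColor(c['pixels'],cv2.COLOR_RGB2HSV)
    lid=(hsv[...,0]>18)&(hsv[...,0]<40)&(hsv[...,1]<110)&(hsv[...,2]>120)
    m=lid&(x>.56)&(x<.695)&(z>.02)&(z<.11)&(y>-.06)&(y<.12)
    q=P[m]
    if len(q)<60: print(n,len(q)); continue
    for _ in range(4):
        A=np.c_[q[:,:2]-[.65,.03],np.ones(len(q))]; s=np.linalg.lstsq(A,q[:,2],rcond=None)[0]; e=abs(A@s-q[:,2]); q=q[e<max(.003,2*np.median(e))]
    print(n,len(q),'theta',np.degrees(np.arctan(-s[0])).round(2),'yslope',s[1].round(3),'xmin',q[:,0].min().round(4),'zmax',q[:,2].max().round(4),'res',e.mean().round(4),'plane z at rail',(s[2]-s[0]*-.044).round(4))
E
python3 th.py
```

```text
side 434 theta 13.13 yslope 0.001 xmin 0.6035 zmax 0.0491 res 0.0012 plane z at rail 0.0266
top 1096 theta 12.5 yslope 0.004 xmin 0.6032 zmax 0.0502 res 0.0011 plane z at rail 0.0282
```

Careful with the scale: shifts go in units of 25 mm and turns go in units of 4 degrees. That gives: -0.018 m is -0.72, -0.015 m is -0.6.

```bash
python3 steer.py '[1, 0.04, 0, -0.12, 0, 0, 0, 1, 0.08, 0, -0.24, 0, 0, 0, 1, 0.12, 0, -0.36, 0, 0, 0, 1, 0.16, 0, -0.48, 0, 0, 0, 1, 0.2, 0, -0.6, 0, 0, 0, 1, 0.24, 0, -0.72, 0, 0, 0, 1, 0.24, 0, -0.72, 0, 0, 0]'; python3 th.py
```

```text
time_s: 16.6
tcp_pos: [0.5868, 0.028, 0.0437]
ee_rot: [[0.963, -0.023, 0.268], [-0.021, -1.0, -0.01], [0.268, 0.004, -0.963]]
wrist_force: [-9.8, -0.0, 1.0]
gripper_width: 0.999
gripper_force: 4.4
side 293 theta 26.49 yslope 0.005 xmin 0.6118 zmax 0.0647 res 0.0011 plane z at rail 0.024
top 948 theta 25.71 yslope 0.01 xmin 0.6123 zmax 0.0668 res 0.001 plane z at rail 0.0253
```

```bash
python3 steer.py '[1, 0.08, 0, -0.112, 0, 0, 0, 1, 0.16, 0, -0.224, 0, 0, 0, 1, 0.24, 0, -0.336, 0, 0, 0, 1, 0.328, 0, -0.448, 0, 0, 0, 1, 0.472, 0, -0.56, 0, 0, 0, 1, 0.616, 0, -0.672, 0, 0, 0, 1, 0.76, 0, -0.784, 0, 0, 0, 1, 0.76, 0, -0.784, 0, 0, 0]'; python3 th.py
```

```text
time_s: 17.5
tcp_pos: [0.6047, 0.0298, 0.0706]
ee_rot: [[0.96, -0.021, 0.277], [-0.02, -1.0, -0.005], [0.278, -0.001, -0.961]]
wrist_force: [-2.7, -1.0, 2.5]
gripper_width: 1.001
gripper_force: 1.5
side 40
top 287 theta 48.68 yslope 0.026 xmin 0.6537 zmax 0.0653 res 0.0009 plane z at rail 0.0176
```

Converted, 0.0187 m is 0.748, -0.0071 m is -0.284.

```bash
python3 steer.py '[1, 0.14, 0, -0.06, 0, 0, 0, 1, 0.28, 0, -0.12, 0, 0, 0, 1, 0.42, 0, -0.18, 0, 0, 0, 1, 0.56, 0, -0.24, 0, 0, 0, 1, 0.748, 0, -0.284, 0, 0, 0, 1, 0.748, 0, -0.284, 0, 0, 0]'; python3 th.py; python3 look.py s3
```

```text
time_s: 18.2
tcp_pos: [0.6211, 0.0297, 0.0824]
ee_rot: [[0.96, -0.021, 0.278], [-0.02, -1.0, -0.005], [0.278, -0.001, -0.961]]
wrist_force: [-2.6, 0.4, 2.0]
gripper_width: 1.0
gripper_force: 1.0
side 3
top 15
-0.02 [(617, 83), (628, 82), (631, 81), (638, 52), (651, 26), (693, 30), (694, 38), (695, 31), (697, 25), (699, 40), (703, 40), (707, 40), (709, 39), (715, 39)]
0.03 [(632, 92), (634, 90), (638, 90), (638, 87), (638, 91), (640, 93), (640, 90), (640, 95), (641, 95), (642, 91), (644, 94), (644, 98), (644, 96), (645, 91), (646, 95), (647, 96), (648, 96), (649, 97)]
0.1 [(694, 34), (695, 35), (696, 38), (697, 28), (697, 35), (697, 33), (698, 37), (698, 38), (698, 29), (699, 40), (701, 41), (701, 43), (701, 39)]
```

View pics/s3.png

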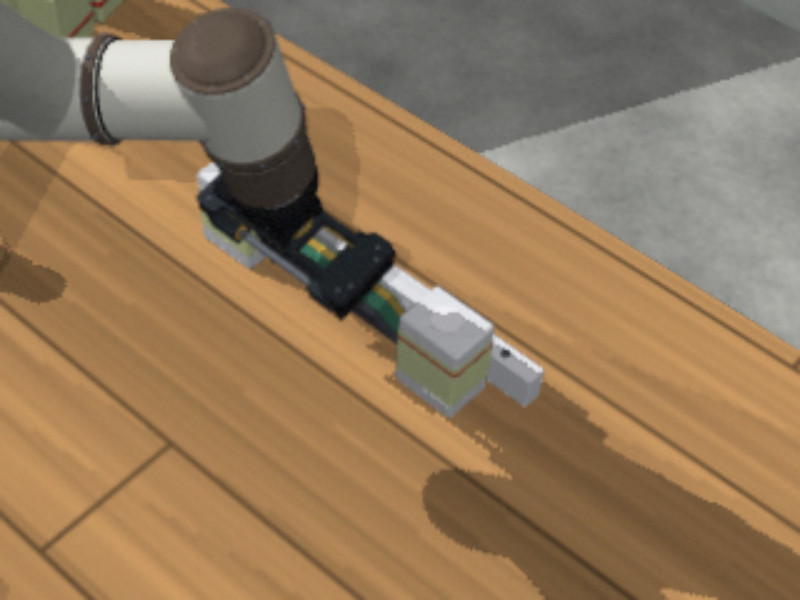

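Converted, 0.0242 m is 0.968, 0.004 m is 0.16.

```bash
python3 steer.py '[1, 0.16, 0, 0, 0, 0, 0, 1, 0.32, 0, 0.02, 0, 0, 0, 1, 0.48, 0, 0.04, 0, 0, 0, 1, 0.64, 0, 0.06, 0, 0, 0, 1, 0.8, 0, 0.08, 0, 0, 0, 1, 0.968, 0, 0.112, 0, 0, 0, 1, 0.968, 0, 0.112, 0, 0, 0]'; for i in 1 2; do python3 steer.py '[1, 0.08, 0, 0.024, 0, 0, 0, 1, 0.16, 0, 0.048, 0, 0, 0, 1, 0.16, 0, 0.048, 0, 0, 0]'|egrep 'tcp|wrist_f'; done; python3 look.py s4
```

```text
time_s: 19.05
tcp_pos: [0.6487, 0.0293, 0.0924]
ee_rot: [[0.958, -0.019, 0.288], [-0.019, -1.0, -0.004], [0.288, -0.002, -0.958]]
wrist_force: [-4.7, -3.4, 20.5]
gripper_width: 1.002
gripper_force: 10.6
tcp_pos: [0.6537, 0.0292, 0.0932]
wrist_force: [-3.6, -3.7, 21.9]
tcp_pos: [0.6588, 0.0292, 0.0938]
wrist_force: [-2.5, -5.7, 22.0]
-0.02 [(660, 92), (661, 27), (662, 49), (662, 47), (663, 45), (663, 76), (663, 58), (664, 62), (664, 55), (665, 35), (669, 93), (679, 97), (693, 95)]
0.03 [(661, 46), (662, 25), (663, 22), (663, 95), (663, 22), (664, 26), (664, 36), (665, 33), (666, 42), (666, 38), (668, 22), (683, 101)]
0.1 [(663, 21), (663, 65), (664, 37), (664, 56), (664, 40), (664, 63), (665, 48), (665, 51), (665, 42), (665, 46), (665, 58), (665, 43), (666, 51), (666, 58), (666, 54), (667, 37), (667, 35), (667, 24), (667, 26), (668, 27)]
```

```bash
python3 steer.py '[1, 0.032, 0, -0.12, 0, 0, 0, 1, 0.068, 0, -0.24, 0, 0, 0, 1, 0.16, 0, -0.56, 0, 0, 0, 1, 0.36, 0, -1.2, 0, 0, 0, 1, 0.68, 0, -2.4, 0, 0, 0, 1, 0.68, 0, -2.4, 0, 0, 0]'
cat > up.py <<'E'
from h import *; from station import r
for n in ['side','top']:
    c=r.capture(n);P=cloud(c);x,y,z=[P[...,i] for i in range(3)]
    m=(x>.64)&(x<.72)&(y>-.06)&(y<.13)
    q=P[m&(z>.09)&(z<.106)]; print(n,'top face x',q[:,0].min().round(4),q[:,0].max().round(4),'y',q[:,1].min().round(4),q[:,1].max().round(4),'z',np.median(q[:,2]).round(4),rect(P,m&(z>.09)&(z<.106)))
    q=P[m&(z>.015)&(z<.088)&(x<.68)]
    if len(q)>80:
        for _ in range(4):
            A=np.c_[q[:,1]-.03,q[:,2]-.05,np.ones(len(q))]; s=np.linalg.lstsq(A,q[:,0],rcond=None)[0]; e=abs(A@s-q[:,0]); q=q[e<max(.002,2*np.median(e))]
        print(' foot plane: x at mid',s[2].round(4),'dx/dy',s[0].round(4),'dx/dz',s[1].round(4),len(q))
E
python3 up.py; python3 look.py s5
```

```text
time_s: 20.3
tcp_pos: [0.6547, 0.0296, 0.1526]
ee_rot: [[0.959, -0.02, 0.283], [-0.019, -1.0, -0.004], [0.283, -0.002, -0.959]]
wrist_force: [0.5, -0.5, 1.1]
gripper_width: 0.999
gripper_force: 0.0
side top face x 0.6618 0.6956 y -0.0482 0.1056 z 0.0959 (464, [678.9, 28.7, 153.9, 33.7, 89.7], 'zmed', np.float64(95.9))
 foot plane: x at mid 0.6657 dx/dy 0.0136 dx/dz 0.0115 615
top top face x 0.6632 0.6936 y -0.0133 0.0257 z 0.0961 (30, [680.5, 4.8, 48.3, 8.8, 48.8], 'zmed', np.float64(96.1))
-0.02 [(660, 52), (662, 68), (663, 33), (663, 28), (664, 88), (664, 91), (665, 51), (666, 40), (670, 98), (673, 96), (681, 98), (686, 101)]
0.03 [(661, 60), (663, 60), (664, 53), (664, 67), (664, 69), (664, 80), (664, 76), (665, 89), (665, 78), (665, 39), (666, 20), (667, 94), (668, 27), (672, 93)]
0.1 [(663, 61), (664, 56), (665, 88), (665, 55), (666, 34), (666, 29), (667, 86), (667, 53), (668, 89), (671, 94), (674, 97), (676, 96), (679, 97), (682, 96)]
```

View pics/s5.png

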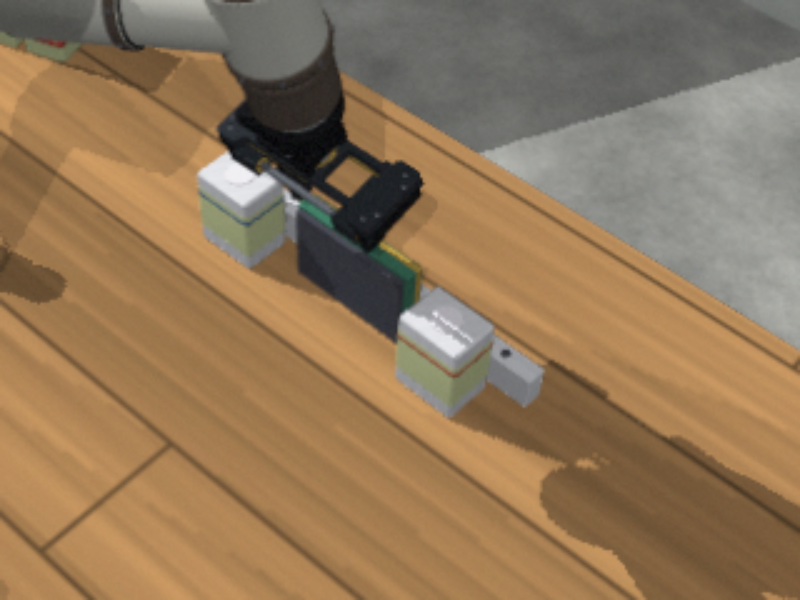

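The tin stands upright in the gap, dark foot towards the robot, lid at the rail. Next I'll move the arm well clear and check everything.

```bash
python3 steer.py '[1, 0, 0, -1.6, 0, 0, 0, 1, -1.2, 0, -3.2, 0, 0, 0, 1, -2.8, 0, -4, 0, 0, 0, 1, -4.8, 0, -4, 0, 0, 0, 1, -6.8, 0, -4, 0, 0, 0, 1, -8.8, 0, -4, 0, 0, 0, 1, -10.4, 0, -4, 0, 0, 0, 1, -10.4, 0, -4, 0, 0, 0]'; python3 up.py
python3 - <<'E'
from h import *; from station import r
for n in ['side','top']:
    c=r.capture(n);P=cloud(c);x,y,z=[P[...,i] for i in range(3)]
    for l,m in dict(blue=(z>.09)&(z<.12)&(abs(y-.177)<.05)&(abs(x-.66)<.05),red=(z>.09)&(z<.12)&(abs(y+.106)<.05)&(abs(x-.656)<.05),jar=(z>.07)&(z<.1)&(np.hypot(x-.436,y-.394)<.05),bowl=(z>.02)&(np.hypot(x-.43,y+.36)<.1)).items():
        if m.sum()>20: print(n,l,rect(P,m))
    if n=='top': cv2.imwrite('pics/t9.png',c['pixels'][:,:,::-1])
E
```

```text
time_s: 21.25
tcp_pos: [0.3675, 0.0309, 0.1681]
ee_rot: [[0.963, -0.019, 0.268], [-0.017, -1.0, -0.01], [0.268, 0.005, -0.963]]
wrist_force: [-0.2, 0.9, -1.2]
gripper_width: 0.999
gripper_force: 0.0
side top face x 0.6616 0.6977 y -0.0466 0.1043 z 0.0968 (603, [680.2, 28.8, 150.9, 35.7, 87.8], 'zmed', np.float64(96.8))
 foot plane: x at mid 0.6655 dx/dy 0.0168 dx/dz 0.0035 641
top top face x 0.6628 0.6959 y -0.0444 0.1052 z 0.0986 (983, [679.0, 30.6, 149.5, 31.2, 88.7], 'zmed', np.float64(98.6))
 foot plane: x at mid 0.6642 dx/dy 0.021 dx/dz 0.0015 368
side blue (473, [661.3, 178.8, 79.6, 61.2, 89.8], 'zmed', np.float64(97.8))
side red (632, [655.8, -107.1, 75.8, 59.9, 86.4], 'zmed', np.float64(97.7))
side bowl (2084, [440.8, -398.1, 107.6, 106.4, 22.4], 'zmed', np.float64(49.0))
top blue (872, [661.3, 177.4, 73.8, 57.0, 89.6], 'zmed', np.float64(99.1))
top red (922, [655.9, -105.3, 75.2, 57.9, 88.3], 'zmed', np.float64(98.8))
top jar (389, [434.7, 395.7, 49.6, 45.0, 86.5], 'zmed', np.float64(83.0))
top bowl (1742, [439.9, -396.6, 109.0, 106.3, 88.4], 'zmed', np.float64(49.3))
```

View pics/t9.png

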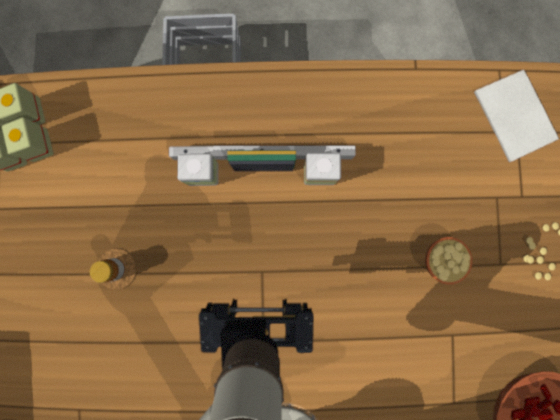

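The final view shows the jar upright on the mat at (105,269) and the tin square against the rail at (262,160). The tall tins and the bowl haven't moved. Handing in now.

```bash
python3 -c "
from station import r
print(r.finish_job())"
```

```text
the job is handed in; nothing more can be done
None
```

Job handed in at about 21 s: the jar stands upright on the cork mat, the green tin stands on its long edge in the gap, square and close against the rail with its lid facing the customers, and the tall tins and bowl measured in their original places.

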